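Gauge a limewood blank under the lever-lifted feeler

TASK

Check the limewood blank on the green bench thickness gauge: raise the red-knobbed lift lever all the way, lay the blank flat on the gauge's steel table, lengthwise from front to back, centred sideways and pushed back square against the dark fence, then lower the lever all the way so that the brass feeler rests on the wood. Do not knock over or push aside the finial or the marker pen.

Things in the scene. Friction and masses are not known exactly. Their poses are not given: they have to be found in the camera images.
- gauge: Fixed green thickness gauge. Origin on the bench under the feeler; x to its back, z up. Base x -75..105, y +-60, z 0..16 mm. Steel table x -60..32, y +-25, top z 28. Dark fence: front face x 22, y +-29, top z 46. Head x -18..77, y +-20, z 119..175; dial, 56 mm wide, x -35..-12, z 187..243. Black lamp over it all: x -100..4, y +-38, z 294..316. Column at x 80, radius 24 at most, to z 330.
- lift_lever (a joint): Angle of the lift lever, rad. 0: fully down, 30 degrees below level; 1.047: fully up, 30 degrees above level, both hard stops. It stays where it is left (about 2 N at the knob moves it). Fully up lifts feeler by 15 mm.
- lever_knob (a point): Middle of the red knob, a cylinder 14 mm across and 18 mm long lying along the gauge's y, at the front end of the lever; pinch it by its two ends. It travels a 70 mm arc about the pivot, in the gauge's x-z plane.
- lever_pivot (a point): Pivot of the lift lever, fixed on the head's front at x -22, y 0, z 140 mm of the gauge. The rod, 7 mm thick, runs from here towards the gauge's front (-x). Axis: gauge y.
- feeler: Brass feeler over the table, 11 mm across. Origin: its lowest point, 41 mm above the table with the lever down, 56 mm with it up. It gives upwards 8 mm on a light spring (1 N, and 1 N per mm), so the 44 mm blank cannot go under it while the lever is down, and then keeps it pressed.
- blank_axes (a point): The blank: a brown limewood block 120 x 60 x 44 mm, 0.18 kg. Point at the centre of its underside; x along its 120 mm length (either end may go to the fence), y across its 60 mm width, z up. Starts flat on the bench.
- finial: Bystander: turned limewood finial, standing, 38 mm across, 71 mm tall. Origin: centre of its foot.
- pen: Bystander: black, white and red marker pen lying down, 35 x 139 x 24 mm, long axis near y. Origin: under its centre.
- blank: The same limewood block as a body; origin as blank_axes, but its own axes are skewed 3 degrees to the wood: use the point for the direction.

How it is judged:
By the outcome, as a careful person would: the job done as asked, in the order asked, and still so for the second after the job is handed in, with the robot touching nothing.
It also fails if it takes over 53 s, if anything falls off the work surface, if the arm or the gripper's body presses on something with over 40 N, if the wrist force passes 120 N, or if a joint passes its speed limit or range.

ROBOT

A 6-joint arm with a two-finger parallel gripper is mounted at the origin on a cart in front of the work surface, level with it; the furniture and walls round the work are solid. World frame = base frame: x ahead of the robot, y to its left, z up, the work surface at z = 0. Lengths are in m, angles in degrees, forces in N, time in s.
With the tool pointing down it reaches from about 0.3 to 0.75 m from the base axis. Payload 8.5 kg.
Tool frame: the origin (TCP) lies at the very end of the fingers, on their centre line; the grasp point (between the pads) lies 19 mm behind it; z points along the fingers, y is the line along which they close (so a half turn about z gives the same grasp; the last joint's range is limited). The gripper opens to 85 mm and grips with 20 to 120 N. Pads are 22 mm wide; open, the fingers measure 114 mm over their backs; the gripper's body (76 mm by 85 mm) begins 54 mm behind the grasp point. The pads swing forward as they close: fully open they stand 13 mm farther back than shut.
Start: joints at [-80.976, 21.807, 74.336, -0, 83.858, -12.336], TCP at [0.2, -0.512, 0.231] pointing down, gripper open.
Joint ranges: [-178.18, 178.18], [-50.72, 133.34], [12.68, 142.11], [-81.47, 261.47], [9.98, 163.14], [-165.26, 165.26]. Speed limits (degrees/s): [136.94, 136.94, 180, 180, 180, 180].

INTERFACE

Orientations are given as a 3x3 rotation matrix whose columns are the frame's x, y, z axes.
In Python, from rig import observe, cams, ticket gives the robot as it stands.
- The arm moves only by the tool move_arm, never from a script. Its arguments are lists of equal length, an entry for each row: "jaw": the finger opening in cm, from 0 to 8.54; "dp": the shift along the tool's x, y, z in cm, a list of three; "turn": the turn, a rotation vector about the tool's x, y, z in rad, a list of three. In form: {"jaw": [jaw, ...], "dp": [[tx, ty, tz], ...], "turn": [[wx, wy, wz], ...]}. A call has 1 to 12 rows; each row shifts and turns the commanded pose from where the row before left it, along the tool's axes as they then stand; what a row does not reach is not made up. A row lasts 1/12 s, in which the tool goes at most 41.7 mm and 7.16 degrees, less where a joint would pass 70% of its speed; a pose out of reach is approached as far as the arm can. A call is refused whole if a number of a shift passes 4.17 or a number of a turn 0.125, either way. A call with a gripper value outside its range is refused whole. The fingers move at their own pace and stop on an object; "force" is the grip in N (left out, the last holds). Time passes only in rows, so rows that do not move let the fingers close. It gives the time, the measured TCP pose, the force, the opening and the grip force at its end, in the units of the state.
- observe(): the state, without advancing time (a new reading comes with each control period).
- cams.get_image(name): name is "scene" or "top" or "wrist"; returns (picture, depth): 420x560x3 uint8, red, green, blue; 420x560 float32, m along the optical axis (not along the pixel's ray), 0 where there is no reading.
- cams.calibration(name): a dict with "vertical_fov" (degrees; the focal length in pixels is half the picture's height over the tangent of half this angle, whatever the lens; pixels are square), "cx", "cy" (the principal point, pixels), "view" (4x4, takes a point from world to camera coordinates); the wrist camera has in their place "tool_from_camera" (4x4, takes a point from camera to tool coordinates, whose origin is the TCP and whose axes are the flange's). Camera axes: x right, y up, looking along -z (the intrinsics and any distortion apply to the point x, -y, -z); pixel columns grow to the right and rows downward; lengths in m; the calibration is good to about 2 mm. The wrist camera is an equidistant fisheye: a pixel r from the principal point sees the ray r / f radians off the axis. A picture is of the moment at which its call begins: read the wrist's pose just before it. calibration takes no time and is no camera call.
- ticket.close_job(): hands the job in; it is judged then, once.
Trained networks look in the newest picture that a camera, given by its name, has taken for a name from the list of things; names that differ only in an ending like _2 or _b are one class to them, and where a whole thing is asked for, a point or a joint stands for the part that bears it (a point fixed in the world has none). Each returns a list of dicts, best first, with "p" (0 to 1); they miss things now and then, are a little off and sometimes report something else, mostly with a low value. They report only what shows in the picture. A call takes as long as a camera call.
- cams.spot_in(camera, query): "box" ([centre column, centre row, width, height] as shares, 0 to 1, of the picture: columns of its width, rows of its height, round what is visible of it).
- cams.outline_of(camera, query): "mask" (420x560 bool, what is visible of it) and "box" ([centre column, centre row, width, height] as shares, 0 to 1, of the picture: columns of its width, rows of its height, round what is visible of it).
- cams.mark_of(camera, query): "location" ([column, row] as shares, 0 to 1, of the picture: columns of its width, rows of its height: a listed point, or the origin of a listed thing).
The state is a dict: "time_s": time; "q": joint angles; "qvel": joint speeds; "joint_efforts": joint torques, N m; "position": TCP position; "tool_rot": TCP orientation; "ft_force": force on the tool from outside, world axes, zero at the start; "wrist_torque": the same for the moment, N m; "grip_width": finger opening in m; "gripper_force": force on a finger pad.
Only numpy, scipy, OpenCV 4.12 (cv2) and the standard library are available. Lean on these libraries where they do the work, as an engineer would, in place of code of your own. Each camera call takes 0.05 s, during which the arm holds its last target. There are 200 camera calls.

## Working session

There is one attempt and no reset: what is moved stays moved. The work goes in short steps, Python scripts to look and compute and a tool call to move; the robot and the scene stay as the last step left them, time stands still between calls to the robot, and variables do not carry over. Pictures are saved under pics/ and viewed, at most 10 in all, crops included, and the job is handed in when it is done.

Besides the shell and the picture viewer there is one more tool, called after ">>>" as name(argument=value, ...) on one line, values as JSON. move_arm: Moves the arm, as the interface text tells. Its arguments: {"type":"object","properties":{"jaw":{"type":"array","items":{"type":"number"}},"dp":{"type":"array","items":{"type":"array","items":{"type":"number"}}},"turn":{"type":"array","items":{"type":"array","items":{"type":"number"}}},"force":{"type":"number"}},"required":["jaw","dp","turn"]}

```bash
mkdir -p pics; ls; python3 - <<'E'
from rig import observe,cams
import cv2,numpy as np
s=observe();print(s['time_s'],s['position'],np.round(s['tool_rot'],3).tolist(),s['grip_width'])
ims=[]
for n in('scene','top'):
    im,d=cams.get_image(n);np.save(f'{n}_d.npy',d);cv2.imwrite(f'pics/{n}.png',im[:,:,::-1])
    print(n,{k:(np.round(v,3).tolist()) for k,v in cams.calibration(n).items()})
    for q in('gauge','lever_knob','lever_pivot','feeler','blank_axes','finial','pen'):
        r=cams.mark_of(n,q);print(q,[(np.round(np.array(a['location'])*[560,420],1).tolist(),round(a['p'],2)) for a in r[:2]])
print({k:(np.round(v,3).tolist()) for k,v in cams.calibration('wrist').items()})
print(observe()['time_s'])
E
```

```text
pics
0.0 [ 0.20026997 -0.5119202   0.23071177] [[0.931, 0.364, -0.0], [0.364, -0.931, 0.001], [0.0, -0.001, -1.0]] 0.08525640848390514
scene {'vertical_fov': 53.547, 'cx': 275.214, 'cy': 205.794, 'view': [[-0.887, -0.461, -0.017, 0.57], [0.345, -0.689, 0.637, -0.084], [-0.305, 0.559, 0.771, -1.001], [0.0, 0.0, 0.0, 1.0]]}
gauge [([282.1, 201.0], 0.97)]
lever_knob [([295.6, 196.2], 0.46)]
lever_pivot [([282.6, 170.8], 0.6), ([278.4, 202.9], 0.18)]
feeler []
blank_axes [([276.1, 275.6], 0.96)]
finial []
pen [([222.0, 341.5], 0.97)]
top {'vertical_fov': 56.388, 'cx': 274.737, 'cy': 211.705, 'view': [[-0.199, -0.98, 0.005, 0.348], [0.789, -0.157, 0.594, -0.42], [-0.581, 0.123, 0.805, -0.662], [0.0, 0.0, 0.0, 1.0]]}
gauge [([312.3, 216.0], 0.7)]
lever_knob [([307.0, 210.0], 0.48)]
lever_pivot [([314.7, 179.6], 0.87)]
feeler []
blank_axes [([237.5, 259.9], 0.71), ([157.9, 264.9], 0.6)]
finial [([374.4, 231.6], 0.61)]
pen [([156.5, 262.0], 0.63), ([313.2, 213.8], 0.62)]
{'vertical_fov': 65.706, 'cx': 280.735, 'cy': 213.185, 'tool_from_camera': [[-0.001, 0.954, 0.301, 0.077], [1.0, 0.001, 0.0, -0.001], [-0.0, 0.301, -0.954, -0.142], [0.0, 0.0, 0.0, 1.0]]}
0.8
```

View pics/scene.png

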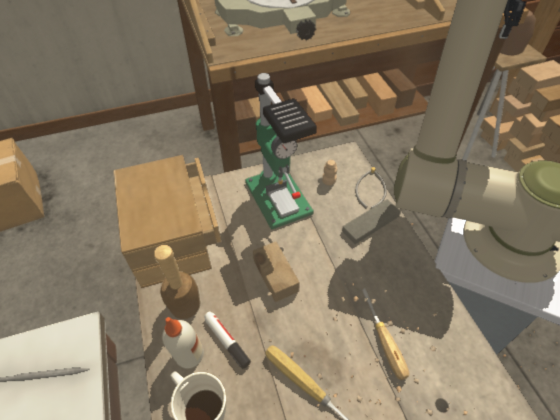

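View pics/top.png

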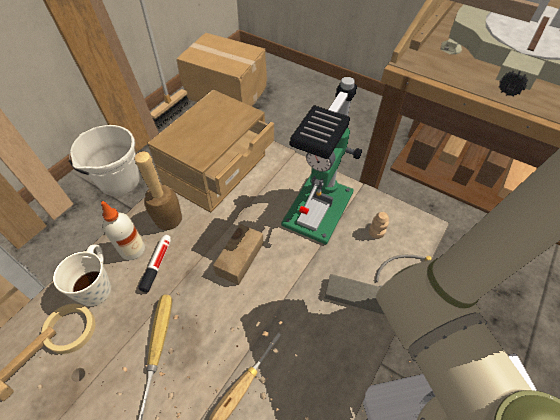

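The scene view shows the gauge at about (280,200), the blank at (275,270), the pen at (228,340) and the finial at (329,172). In the top view they are at (320,215), (240,253), (155,263) and (378,225). Next I'll turn the masks and depth into world points.

```bash
cat > h.py <<'E'
import numpy as np,cv2
from rig import observe,cams
def cloud(n,d):
    c=cams.calibration(n);f=210/np.tan(np.radians(c['vertical_fov']/2))
    v,u=np.mgrid[:420,:560]
    P=np.stack([(u-c['cx'])/f*d,-(v-c['cy'])/f*d,-d],-1)
    V=np.array(c['view']);return (P-V[:3,3])@V[:3,:3]
def proj(n,p):
    c=cams.calibration(n);f=210/np.tan(np.radians(c['vertical_fov']/2));V=np.array(c['view'])
    q=np.atleast_2d(p)@V[:3,:3].T+V[:3,3];return np.c_[c['cx']+f*q[:,0]/-q[:,2],c['cy']-f*q[:,1]/-q[:,2]]
def rect(P):
    (c,(w,h),a)=cv2.minAreaRect((P[:,:2]*1000).astype(np.float32));return np.round(c,1),round(w,1),round(h,1),round(a,1)
E
python3 - <<'E'
from h import *
for n in('scene','top'):
    im,d=cams.get_image(n);W=cloud(n,d);np.savez(n,im=im,W=W,d=d)
    ok=d>0
    for q in('blank','finial','pen'):
        r=cams.outline_of(n,q)
        for a in r[:2]:
            m=a['mask']&ok
            if m.sum()<20: continue
            m2=cv2.erode(m.astype(np.uint8),np.ones((2,2)))>0
            P=W[m2];zt=np.percentile(P[:,2],97)
            T=P[P[:,2]>zt-.012] if q=='blank' else P
            print(n,q,round(a['p'],2),m.sum(),'z',np.round(np.percentile(P[:,2],[3,50,97])*1e3),rect(T),np.round(np.median(P,0),3))
    hsv=cv2.cvtColor(im,cv2.COLOR_RGB2HSV)
    g=(hsv[...,0]>60)&(hsv[...,0]<90)&(hsv[...,1]>120)&ok
    P=W[g&(W[...,2]<.03)&(W[...,2]>.0)&(W[...,0]>.2)&(W[...,2]<.026)];print('base',len(P),rect(P),np.percentile(P[:,2],[5,50,95]))
    red=((hsv[...,0]<6)|(hsv[...,0]>174))&(hsv[...,1]>180)&(hsv[...,2]>90)&ok
    v,u=np.nonzero(red); k=(u>285)&(u<315)&(v>180)&(v<225)
    P=W[red][k];print('knob',len(P),u[k].mean(),v[k].mean(),np.median(P,0))
print(observe()['time_s'])
E
```

```text
scene blank 0.77 1686 z [ 8. 43. 46.] (array([463.1, 342.4]), 60.4, 118.3, 53.0) [0.456 0.352 0.043]
scene finial 0.51 296 z [ 7. 44. 70.] (array([463. ,  11.2]), 48.7, 26.5, 59.3) [0.466 0.023 0.044]
scene pen 0.79 830 z [13. 21. 25.] (array([483.6, 525.6]), 23.2, 136.9, 65.9) [0.476 0.529 0.021]Traceback (most recent call last):
  File "<stdin>", line 16, in <module>
    return _quantile_unchecked(
        a, q, axis, out, overwrite_input, method, keepdims, weights)
    return _ureduce(a,
                    func=_quantile_ureduce_func,
    ...<5 lines>...
                    overwrite_input=overwrite_input,
                    method=method)
    r = func(a, **kwargs)
    result = _quantile(arr,
                       quantiles=q,
    ...<2 lines>...
                       out=out,
                       weights=wgt)
    slices_having_nans = np.isnan(arr[-1, ...])
                                  ~~~^^^^^^^^^
IndexError: index -1 is out of bounds for axis 0 with size 0
```

```bash
python3 - <<'E'
from h import *
for n in('scene','top'):
    im,d=cams.get_image(n);W=cloud(n,d);np.savez(n,im=im,W=W,d=d)
    ok=d>0
    for q in('blank','finial','pen')if n=='top' else ():
        r=cams.outline_of(n,q)
        for a in r[:2]:
            m=a['mask']&ok
            if m.sum()<20: continue
            m2=cv2.erode(m.astype(np.uint8),np.ones((2,2)))>0
            P=W[m2];zt=np.percentile(P[:,2],97)
            T=P[P[:,2]>zt-.012] if q=='blank' else P
            print(n,q,round(a['p'],2),m.sum(),'z',np.round(np.percentile(P[:,2],[3,50,97])*1e3),rect(T),np.round(np.median(P,0),3))
    I=im.astype(int);g=(I[...,1]>I[...,0]*1.5)&(I[...,1]>1.15*I[...,2])&(I[...,1]>40)&ok
    print(g.sum())
    P=W[g];P=P[(P[:,2]>.008)&(P[:,2]<.026)]
    if len(P):print('base',len(P),rect(P),np.percentile(P[:,2],[5,50,95]))
    I=I
    red=(I[...,0]>120)&(I[...,0]>2.5*I[...,1])&(I[...,0]>2.5*I[...,2])&ok
    v,u=np.nonzero(red); k=(u>285)&(u<315)&(v>180)&(v<225)
    P=W[red][k];print('knob',len(P),u[k].mean(),v[k].mean(),np.median(P,0) if len(P) else 0)
    st=(I.min(-1)>140)&(I.max(-1)-I.min(-1)<25)&ok&(abs(W[...,2]-.028)<.006)
    v,u=np.nonzero(st);k=(u>260)&(u<340)&(v>180)&(v<240);P=W[st][k];print('table',len(P),rect(P) if len(P) else 0)
    x,y=(255,160) if n=='scene' else (270,160)
    cv2.imwrite(f'pics/{n}_g.png',cv2.resize(im[y-75:y+85,x-30 if n=='scene' else x:][:, :130],None,fx=4,fy=4,interpolation=cv2.INTER_CUBIC)[:600,:,::-1])
print(observe()['time_s'])
E
```

```text
662
base 525 (array([566. , 131.3]), 113.3, 177.2, 52.6) [0.01266434 0.01544595 0.01791357]
knob 25 295.88 194.72 [0.48547754 0.19747348 0.12292027]
table 441 (array([538.6, 152.6]), 50.2, 76.9, 52.0)
top blank 0.86 1766 z [ 6. 44. 47.] (array([463.3, 341.5]), 57.4, 119.2, 52.5) [0.451 0.343 0.044]
top finial 0.81 406 z [ 1. 48. 71.] (array([479.3,  -5.9]), 32.8, 81.8, 28.0) [0.462 0.018 0.048]
top finial 0.33 682 z [10. 22. 26.] (array([482.7, 523.6]), 21.1, 135.6, 66.3) [0.473 0.525 0.022]
top pen 0.77 685 z [10. 22. 26.] (array([482.9, 526.2]), 25.3, 133.9, 66.7) [0.47  0.527 0.022]
2240
base 1587 (array([565.3, 131.3]), 118.1, 178.2, 51.8) [0.01263831 0.01640009 0.01893484]
knob 46 303.5 209.41304347826087 [0.48440336 0.19571025 0.12285692]
table 480 (array([538.9, 152.2]), 49.7, 78.1, 50.3)
1.25
```

>>> move_arm(jaw=[8.5, 8.5, 8.5, 8.5, 8.5, 8.5, 8.5, 8.5, 8.5, 8.5, 8.5, 8.5], dp=[[2, -3.2, -1], [3, -2.8, -1], [3.6, -2, -1], [4, -1, -1], [4.1, -0.5, 0], [4.1, 0, 0], [4.1, 0, 0], [4.1, 0, 0], [4.1, 0, 0], [4.1, 0, 0], [4.1, 0, 0], [4.1, 0, 0]], turn=[[0, 0, -0.05], [0, 0, -0.07], [0, 0, -0.1], [0, 0, -0.1], [0, 0, -0.11], [0, 0, -0.11], [0, 0, -0.11], [0, 0, -0.11], [0, 0, -0.11], [0, 0, -0.11], [0, 0, -0.11], [0, 0, -0.11]], force=60)

```text
time_s: 2.25
position: [0.4196, -0.0881, 0.2709]
tool_rot: [[-0.007, 1.0, 0.0], [1.0, 0.007, -0.0], [-0.0, 0.0, -1.0]]
ft_force: [1.0, -1.2, -0.1]
grip_width: 0.0851
gripper_force: 0.0
```

```bash
cat >> h.py <<'E'
from scipy.spatial.transform import Rotation as Ro
YAW=np.radians(-38.);GO=np.array([.5538,.1405,0])
def Rg():return Ro.from_euler('z',YAW).as_matrix()
def g2w(p):return GO+Rg()@(np.array(p)/1e3)
def w2g(p):return (np.asarray(p)-GO)@Rg()*1e3
def tilt(a,yaw=None):  # camera-down: tool z leans to gauge +x by a deg
    a=np.radians(a);s,c=np.sin(a),np.cos(a)
    z=np.array([s,0,-c]);x=np.array([-c,0,-s]);y=np.cross(z,x)
    R=Rg() if yaw is None else Ro.from_euler('z',np.radians(yaw)).as_matrix()
    return R@np.c_[x,y,z]
def plan(p,R,n=None,cur=None):
    s=observe();p0,R0=cur or (np.array(s['position']),np.array(s['tool_rot']))
    rv=Ro.from_matrix(R0.T@R).as_rotvec();d=p-p0
    n=n or int(np.ceil(max(np.linalg.norm(d)/.040,np.linalg.norm(rv)/.12,1)))
    print('rows',n,'turn',np.round(rv/n,4))
    for i in range(n):
        Ri=R0@Ro.from_rotvec(rv*i/n).as_matrix();print(np.round(Ri.T@d/n*100,2).tolist())
def st():
    s=observe();print('t',round(s['time_s'],2),'w',np.round(s['position'],4),'g',np.round(w2g(s['position']),1),'q',np.round(s['q'],1),'F',np.round(s['ft_force'],1),'grip',round(s['grip_width'],4),round(s['gripper_force'],1));return s
E
python3 -c "
from h import *
st();plan(g2w([-190,0,180]),tilt(40))"
```

```text
t 2.25 w [ 0.4196 -0.0881  0.2709] g [  35.  -262.8  270.9] q [-27.8   7.7  87.4   0.   84.8 -28.2] F [ 1.  -1.2 -0.1] grip 0.0851 0.0
rows 10 turn [-0.0313 -0.0649 -0.0862]
[3.46, -0.13, 0.91]
[3.51, 0.15, 0.68]
[3.52, 0.43, 0.46]
[3.49, 0.72, 0.25]
[3.43, 1.02, 0.06]
[3.33, 1.31, -0.13]
[3.19, 1.6, -0.29]
[3.01, 1.88, -0.44]
[2.81, 2.14, -0.57]
[2.57, 2.39, -0.67]
```

>>> move_arm(jaw=[8.5, 7, 5, 3, 1, 0], dp=[[2.5, -3, 0], [2.8, -2.8, 0], [3, -2.5, 0], [3.5, -1.7, 0], [3.9, -0.8, 0], [4, -0.2, 0]], turn=[[0, 0, -0.1], [0, 0, -0.1], [0, 0, -0.1], [0, 0, -0.1], [0, 0, -0.1], [0, 0, -0.1]])

```text
time_s: 2.75
position: [0.2559, 0.0804, 0.271]
tool_rot: [[-0.569, 0.823, 0.001], [0.823, 0.569, -0.0], [-0.001, 0.001, -1.0]]
ft_force: [1.8, 0.4, 0.4]
grip_width: 0.025
gripper_force: 0.0
```

```bash
python3 -c "
from h import *
st();plan(g2w([-190,0,150]),tilt(40))"
```

```text
t 2.75 w [0.2559 0.0804 0.271 ] g [-197.8 -230.8  271. ] q [ -8.6 -10.9 105.2   0.   85.6 -43.2] F [1.8 0.4 0.4] grip 0.025 0.0
rows 7 turn [-0.015  -0.0988 -0.0415]
[0.88, 3.18, 1.73]
[0.92, 3.19, 1.69]
[0.95, 3.2, 1.64]
[0.97, 3.22, 1.6]
[1.0, 3.24, 1.55]
[1.01, 3.26, 1.5]
[1.02, 3.28, 1.45]
```

>>> move_arm(jaw=[0, 0, 0, 0, 0, 0, 0, 0, 0], dp=[[0.9, 3.2, 1.75], [0.9, 3.2, 1.7], [0.95, 3.2, 1.65], [0.95, 3.2, 1.6], [1, 3.2, 1.55], [1, 3.25, 1.5], [1, 3.3, 1.45], [0, 0, 0], [0, 0, 0]], turn=[[-0.015, -0.099, -0.042], [-0.015, -0.099, -0.042], [-0.015, -0.099, -0.042], [-0.015, -0.099, -0.042], [-0.015, -0.099, -0.042], [-0.015, -0.099, -0.042], [-0.015, -0.099, -0.042], [0, 0, 0], [0, 0, 0]])

```text
time_s: 3.5
position: [0.3991, 0.2478, 0.1524]
tool_rot: [[-0.616, 0.626, 0.478], [0.489, 0.78, -0.39], [-0.617, -0.006, -0.787]]
ft_force: [0.4, -1.3, 0.4]
grip_width: 0.0002
gripper_force: 0.0
```

```bash
cat >> h.py <<'E'
def wray(uv):  # wrist pixel -> origin, dir in world
    c=cams.calibration('wrist');f=210/np.tan(np.radians(c['vertical_fov']/2));T=np.array(c['tool_from_camera'])
    s=observe();R=np.array(s['tool_rot']);p=np.array(s['position'])
    d=np.array(uv)-[c['cx'],c['cy']];r=np.hypot(*d);t=r/f
    v=np.array([np.sin(t)*d[0]/r,-np.sin(t)*d[1]/r,-np.cos(t)])
    return p+R@T[:3,3],R@T[:3,:3]@v
def wcloud(d):
    c=cams.calibration('wrist');f=210/np.tan(np.radians(c['vertical_fov']/2));T=np.array(c['tool_from_camera'])
    s=observe();R=np.array(s['tool_rot']);p=np.array(s['position'])
    v,u=np.mgrid[:420,:560];a=u-c['cx'];b=v-c['cy'];r=np.hypot(a,b)+1e-9;t=np.tan(r/f)
    P=np.stack([t*a/r*d,-t*b/r*d,-d],-1)
    return (P@T[:3,:3].T+T[:3,3])@R.T+p
E
python3 -c "
from h import *
st();print(np.round(Rg().T@np.array(observe()['tool_rot']),3).tolist())
im,d=cams.get_image('wrist');W=wcloud(d);np.savez('w1',im=im,d=d,W=W)
cv2.imwrite('pics/w1.png',im[:,:,::-1])
for q in('lever_knob','lever_pivot','feeler','gauge'):
  print(q,[(np.round(np.array(a['location'])*[560,420],1).tolist(),round(a['p'],2)) for a in cams.mark_of('wrist',q)[:2]])
I=im.astype(int)
red=(I[...,0]>110)&(I[...,0]>2.5*I[...,1])&(I[...,0]>2.5*I[...,2])&(d>0)
v,u=np.nonzero(red)
print(len(u),np.median(u),np.median(v)); G=w2g(W[red]); print(np.percentile(G,[5,50,95],axis=0).round(1))
"
```

```text
t 3.5 w [0.3991 0.2478 0.1524] g [-187.9  -10.7  152.4] q [ 36.3  20.8 102.2 -46.1  56.1  11.3] F [ 0.4 -1.3  0.4] grip 0.0002 0.0
[[-0.787, 0.013, 0.617], [0.006, 1.0, -0.013], [-0.617, -0.006, -0.787]]
lever_knob []
lever_pivot [([290.8, 334.0], 0.94)]
feeler []
gauge [([292.2, 221.6], 0.56)]
0 nan nan
  return _methods._mean(a, axis=axis, dtype=dtype,
  ret = ret.dtype.type(ret / rcount)
Traceback (most recent call last):
IndexError: index -1 is out of bounds for axis 0 with size 0
```

View pics/w1.png

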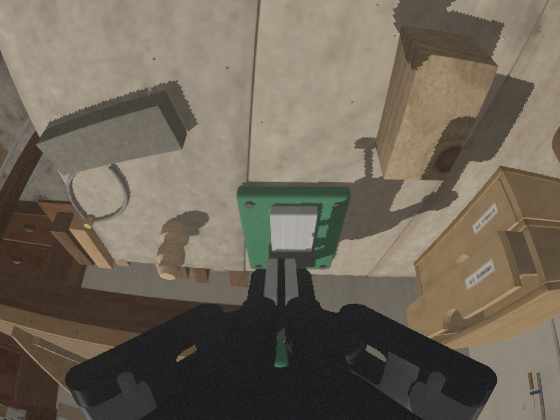

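The wrist view is upside down. It shows the gauge base at about (293,225) with the table above it, the blank at (430,100) and the finial at (173,250). The closed fingers hide the knob. I'll refine the gauge, table and blank poses from this cloud.

```bash
python3 - <<'E'
from h import *
z=np.load('w1.npz');im,d,W=z['im'],z['d'],z['W'];I=im.astype(int);ok=d>0
g=(I[...,1]>I[...,0]*1.5)&(I[...,1]>1.15*I[...,2])&ok&(abs(W[...,2]-.016)<.005);g[280:]=0
P=W[g];print('base',len(P),rect(P),np.median(P[:,2]))
s=(I.min(-1)>120)&(I.max(-1)-I.min(-1)<25)&ok;s[:190]=0;s[258:]=0;s[:,:260]=0;s[:,330:]=0
P=W[s];print('table',len(P),np.median(P[:,2]),rect(P[abs(P[:,2]-.028)<.005]) )
r=cams.outline_of('wrist','blank')
for a in r[:1]:
    m=cv2.erode((a['mask']&ok).astype(np.uint8),np.ones((3,3)))>0;P=W[m];zt=np.percentile(P[:,2],97)
    T=P[P[:,2]>zt-.008];print('blank',a['p'],zt,rect(T))
E
```

```text
base 2416 (array([564.5, 130.1]), 115.7, 176.0, 51.3) 0.01744834292035717
table 1513 0.029701052062382327 (array([538.7, 150.5]), 49.3, 79.7, 51.2)
blank 0.75 0.04657620574551515 (array([463.4, 341.1]), 60.6, 118.9, 52.4)
```

```bash
sed -i 's/YAW=.*/YAW=np.radians(-38.4);GO=np.array([.5532,.1401,0])/' h.py; python3 -c "
from h import *
st();plan(g2w([-111,1,149]),tilt(39))"
```

```text
t 3.8 w [0.3998 0.2459 0.1562] g [-185.9  -12.4  156.2] q [ 36.   20.3 102.3 -46.1  56.1  11.3] F [ 1.  -0.7 -0. ] grip 0.0 0.0
rows 2 turn [-0.0025 -0.0066 -0.0044]
[-2.71, 0.71, 2.6]
[-2.7, 0.69, 2.62]
```

>>> move_arm(jaw=[5, 5, 5, 5, 5, 5], dp=[[-1.8, 0.45, 1.75], [-1.8, 0.45, 1.75], [-1.8, 0.45, 1.75], [0, 0, 0], [0, 0, 0], [0, 0, 0]], turn=[[-0.002, -0.004, -0.003], [-0.002, -0.004, -0.003], [-0.002, -0.004, -0.003], [0, 0, 0], [0, 0, 0], [0, 0, 0]], force=25)

```text
time_s: 4.3
position: [0.4661, 0.2101, 0.1478]
tool_rot: [[-0.611, 0.62, 0.492], [0.482, 0.785, -0.39], [-0.628, -0.001, -0.778]]
ft_force: [0.4, -0.0, -0.5]
grip_width: 0.0499
gripper_force: 0.0
```

```bash
python3 - <<'E'
from h import *
st()
im,d=cams.get_image('wrist');W=wcloud(d);I=im.astype(int)
red=(I[...,0]>90)&(I[...,0]>2.2*I[...,1])&(I[...,0]>2.2*I[...,2])&(d>0)
red&=abs(w2g(W)+[88,0,-115]).max(-1)<40
print(red.sum())
if red.sum():
  v,u=np.nonzero(red);print(np.percentile(u,[2,50,98]),np.percentile(v,[2,50,98]));print(np.percentile(w2g(W[red]),[5,50,95],axis=0).round(1))
for n in('scene','top'):
    i,d=cams.get_image(n);w=cloud(n,d);J=i.astype(int)
    r=(J[...,0]>110)&(J[...,0]>2.5*J[...,1])&(J[...,0]>2.5*J[...,2])&(d>0)&(abs(w2g(w)+[88,0,-115]).max(-1)<40)
    print(n,r.sum(), np.percentile(w2g(w[r]),[5,50,95],axis=0).round(1) if r.any() else '')
cv2.imwrite('pics/w2.png',im[:,:,::-1])
E
```

```text
t 4.3 w [0.4661 0.2101 0.1478] g [-111.7    0.7  147.8] q [ 27.7  22.7 100.4 -48.2  50.4   5.7] F [ 0.4 -0.  -0.5] grip 0.0499 0.0
624
[266. 280. 294.] [235. 246. 256.]
[[-94.   -7.2 113.3]
 [-92.4   0.4 120.2]
 [-86.6   8.2 123.6]]
scene 0 
top 0
```

View pics/w2.png

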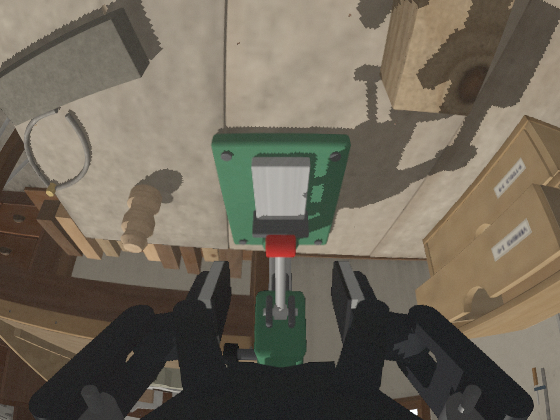

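The knob shows at (280,246), centred between the open fingers at (215,300) and (350,300). I'll go straight in and pinch it.

>>> move_arm(jaw=[5, 5, 5, 5, 1, 0.5, 0.5, 0.5, 0.5, 0.5], dp=[[0, 0, 1.9], [0, 0, 1.9], [0, 0, 1.9], [0, 0, 0], [0, 0, 0], [0, 0, 0], [0, 0, 0], [0, 0, 0], [0, 0, 0], [0, 0, 0]], turn=[[0, 0, 0], [0, 0, 0], [0, 0, 0], [0, 0, 0], [0, 0, 0], [0, 0, 0], [0, 0, 0], [0, 0, 0], [0, 0, 0], [0, 0, 0]], force=30)

```text
time_s: 5.28
position: [0.4938, 0.1881, 0.1032]
tool_rot: [[-0.612, 0.619, 0.492], [0.48, 0.785, -0.391], [-0.628, -0.003, -0.778]]
ft_force: [-5.0, -2.7, 1.1]
grip_width: 0.0172
gripper_force: 31.7
```

```bash
python3 - <<'E'
from h import *
s=st();R=Rg().T@np.array(s['tool_rot'])
piv=np.array([-22,0,140]);a0=np.radians(-19.9)
f=lambda a:piv+70*np.array([-np.cos(a),0,np.sin(a)])
A=np.radians(np.linspace(-19.9,32,11))
for i in range(10): print((R.T@(f(A[i+1])-f(A[i]))/10).round(2).tolist())
E
```

```text
t 5.28 w [0.4938 0.1881 0.1032] g [-76.4   0.7 103.2] q [ 23.6  27.5 102.2 -53.4  43.7   9.7] F [-5.  -2.7  1.1] grip 0.0172 31.7
[-0.23, -0.0, -0.59]
[-0.29, -0.0, -0.57]
[-0.34, -0.0, -0.54]
[-0.38, -0.0, -0.51]
[-0.43, -0.0, -0.47]
[-0.47, -0.0, -0.43]
[-0.5, -0.0, -0.38]
[-0.54, -0.0, -0.34]
[-0.57, -0.0, -0.29]
[-0.59, -0.0, -0.23]
```

>>> move_arm(jaw=[0.5, 0.5, 0.5, 0.5, 0.5, 0.5, 0.5, 0.5, 0.5, 0.5, 0.5, 0.5], dp=[[-0.23, 0, -0.59], [-0.29, 0, -0.57], [-0.34, 0, -0.54], [-0.38, 0, -0.51], [-0.43, 0, -0.47], [-0.47, 0, -0.43], [-0.5, 0, -0.38], [-0.54, 0, -0.34], [-0.57, 0, -0.29], [-0.5, 0, -0.2], [0, 0, 0], [0, 0, 0]], turn=[[0, 0, 0], [0, 0, 0], [0, 0, 0], [0, 0, 0], [0, 0, 0], [0, 0, 0], [0, 0, 0], [0, 0, 0], [0, 0, 0], [0, 0, 0], [0, 0, 0], [0, 0, 0]])

```text
time_s: 6.28
position: [0.4986, 0.1843, 0.1636]
tool_rot: [[-0.612, 0.62, 0.491], [0.481, 0.785, -0.391], [-0.628, -0.003, -0.778]]
ft_force: [-7.9, -3.4, -0.0]
grip_width: 0.0169
gripper_force: 29.9
```

```bash
python3 - <<'E'
from h import *
s=st();R=Rg().T@np.array(s['tool_rot']);print('F gauge',Rg().T@s['ft_force'])
E
```

```text
t 6.28 w [0.4986 0.1843 0.1636] g [-70.3   0.7 163.6] q [ 22.9  22.   97.9 -46.4  49.6  -1. ] F [-7.9 -3.4 -0. ] grip 0.0169 29.9
F gauge [-4.09992892 -7.5636922  -0.01175684]
```

>>> move_arm(jaw=[0.5, 0.5, 0.5, 0.5], dp=[[-0.3, 0, -0.12], [-0.15, 0, -0.06], [0, 0, 0], [0, 0, 0]], turn=[[0, 0, 0], [0, 0, 0], [0, 0, 0], [0, 0, 0]])

```text
time_s: 6.62
position: [0.5002, 0.183, 0.1673]
tool_rot: [[-0.613, 0.62, 0.49], [0.481, 0.785, -0.391], [-0.627, -0.004, -0.779]]
ft_force: [-6.1, -3.0, -2.8]
grip_width: 0.0173
gripper_force: 29.7
```

```bash
python3 - <<'E'
from h import *
s=st();print('F gauge',Rg().T@s['ft_force'])
E
```

```text
t 6.62 w [0.5002 0.183  0.1673] g [-68.1   0.7 167.3] q [ 22.7  21.7  97.5 -45.9  49.9  -1.9] F [-6.1 -3.  -2.8] grip 0.0173 29.7
F gauge [-2.89018254 -6.14910057 -2.7687579 ]
```

>>> move_arm(jaw=[0.5, 0.5, 0.5, 0.5], dp=[[-0.3, 0, -0.1], [-0.3, 0, -0.1], [0, 0, 0], [0, 0, 0]], turn=[[0, 0, 0], [0, 0, 0], [0, 0, 0], [0, 0, 0]])

```text
time_s: 6.95
position: [0.5009, 0.1821, 0.1689]
tool_rot: [[-0.617, 0.619, 0.485], [0.483, 0.785, -0.388], [-0.621, -0.006, -0.784]]
ft_force: [-7.6, 6.9, -22.6]
grip_width: 0.0171
gripper_force: 30.0
```

```bash
python3 - <<'E'
from h import *
s=st();print('F gauge',Rg().T@s['ft_force'])
im,d=cams.get_image('wrist');W=wcloud(d);I=im.astype(int)
red=(I[...,0]>90)&(I[...,0]>2.2*I[...,1])&(I[...,0]>2.2*I[...,2])&(d>0)&(abs(w2g(W)+[82,0,-170]).max(-1)<40)
G=w2g(W[red]);print(red.sum(),np.percentile(G,[5,50,95],axis=0).round(1) if red.any() else '')
E
```

```text
t 6.95 w [0.5009 0.1821 0.1689] g [-67.1   0.4 168.9] q [ 22.4  21.5  97.2 -45.1  50.2  -3. ] F [ -7.6   6.9 -22.6] grip 0.0171 30.0
F gauge [-10.2541691    0.68069051 -22.64931231]
1179 [[-87.9  -7.4 170.8]
 [-86.3   0.4 177.6]
 [-81.1   8.1 181.7]]
```

>>> move_arm(jaw=[5, 5, 5, 5, 7, 8.5, 8.5, 8.5], dp=[[0, 0, 0], [0, 0, 0], [0, 0, 0], [0, 0, -2], [0, 0, -3], [0, 0, -3], [0, 0, -3], [0, 0, 0]], turn=[[0, 0, 0], [0, 0, 0], [0, 0, 0], [0, 0, 0], [0, 0, 0], [0, 0, 0], [0, 0, 0], [0, 0, 0]])

```text
time_s: 7.67
position: [0.4497, 0.2262, 0.264]
tool_rot: [[-0.608, 0.617, 0.5], [0.482, 0.787, -0.385], [-0.631, 0.007, -0.776]]
ft_force: [0.6, 0.1, 1.4]
grip_width: 0.085
gripper_force: 0.0
```

```bash
cat >> h.py <<'E'
def blk(l,c=(463.3,341.6,0),yaw=-37.4):
    return (np.array(c)+Ro.from_euler('z',yaw,degrees=True).as_matrix()@np.array(l,float))/1e3
E
python3 - <<'E'
from h import *
st();im,d=cams.get_image('wrist');W=wcloud(d);I=im.astype(int)
red=(I[...,0]>90)&(I[...,0]>2.2*I[...,1])&(I[...,0]>2.2*I[...,2])&(d>0)&(abs(w2g(W)+[82,0,-170]).max(-1)<40)
G=w2g(W[red]);print(red.sum(),np.percentile(G,[5,50,95],axis=0).round(1) if red.any() else '')
plan(blk([-87,0,82]),tilt(42,-37.4))
E
```

```text
t 7.67 w [0.4497 0.2262 0.264 ] g [-134.6    3.2  264. ] q [ 30.5  13.8  90.8 -40.3  64.9  -7. ] F [0.6 0.1 1.4] grip 0.085 0.0
395 [[-87.1  -7.9 169.3]
 [-85.   -0.2 176.1]
 [-79.2   7.4 179.3]]
rows 7 turn [-0.0007 -0.0073 -0.0017]
[3.27, 1.4, 0.66]
[3.27, 1.4, 0.64]
[3.27, 1.41, 0.62]
[3.27, 1.41, 0.59]
[3.28, 1.42, 0.57]
[3.28, 1.42, 0.55]
[3.28, 1.43, 0.52]
```

>>> move_arm(jaw=[8.5, 8.5, 8.5, 8.5, 8.5, 8.5, 8.5, 8.5, 8.5], dp=[[3.3, 1.4, 0.65], [3.3, 1.4, 0.65], [3.3, 1.4, 0.6], [3.3, 1.4, 0.6], [3.3, 1.4, 0.55], [3.3, 1.4, 0.55], [3.2, 1.4, 0.5], [0, 0, 0], [0, 0, 0]], turn=[[0, -0.007, -0.002], [0, -0.007, -0.002], [0, -0.007, -0.002], [0, -0.007, -0.002], [0, -0.007, -0.002], [0, -0.007, -0.002], [0, -0.007, -0.002], [0, 0, 0], [0, 0, 0]])

```text
time_s: 8.47
position: [0.3915, 0.3926, 0.0763]
tool_rot: [[-0.598, 0.609, 0.521], [0.447, 0.793, -0.414], [-0.665, -0.014, -0.746]]
ft_force: [0.8, -0.8, 1.4]
grip_width: 0.0849
gripper_force: 0.0
```

```bash
python3 - <<'E'
from h import *
st();im,d=cams.get_image('wrist');W=wcloud(d);ok=d>0
cv2.imwrite('pics/w3.png',im[:,:,::-1])
for a in cams.outline_of('wrist','blank')[:2]:
    m=cv2.erode((a['mask']&ok).astype(np.uint8),np.ones((3,3)))>0;P=W[m];zt=np.percentile(P[:,2],97)
    T=P[P[:,2]>zt-.008];print('blank',a['p'],zt,rect(T),len(T))
plan(blk([-27,0,15]),tilt(42,-37.4))
E
```

```text
t 8.47 w [0.3915 0.3926 0.0763] g [-283.6   97.4   76.3] q [ 50.7  37.3  88.6 -48.   63.5  23.9] F [ 0.8 -0.8  1.4] grip 0.0849 0.0
blank 0.95 0.04532305239792425 (array([462.2, 343.4]), 58.2, 116.6, 52.7) 4726
rows 3 turn [-0.0037 -0.0016  0.0012]
[-0.08, 0.14, 2.91]
[-0.07, 0.13, 2.91]
[-0.07, 0.11, 2.91]
```

View pics/w3.png

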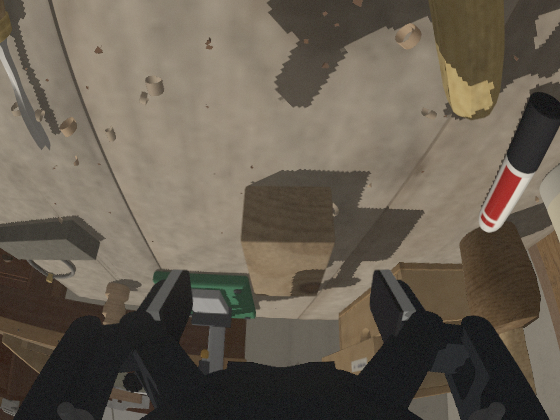

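The blank is at (288,240), centred between the open fingers. The pen at (520,160) is well clear. I'll advance and grip.

>>> move_arm(jaw=[8.5, 8.5, 8.5, 8.5, 8.5, 5, 5, 5, 5, 5, 5], dp=[[-0.05, 0.1, 2.2], [-0.05, 0.1, 2.2], [-0.05, 0.1, 2.2], [-0.05, 0.1, 2.1], [0, 0, 0], [0, 0, 0], [0, 0, 0], [0, 0, 0], [0, 0, 0], [0, 0, 0], [0, 0, 0]], turn=[[-0.003, 0, 0], [-0.003, 0, 0], [-0.003, 0, 0], [-0.003, 0, 0], [0, 0, 0], [0, 0, 0], [0, 0, 0], [0, 0, 0], [0, 0, 0], [0, 0, 0], [0, 0, 0]], force=80)

```text
time_s: 9.48
position: [0.441, 0.3597, 0.0163]
tool_rot: [[-0.594, 0.604, 0.531], [0.45, 0.797, -0.402], [-0.666, -0.0, -0.746]]
ft_force: [-1.6, -0.3, 7.6]
grip_width: 0.0588
gripper_force: 86.3
```

```bash
python3 - <<'E'
from h import *
s=st();print(np.round(Ro.from_euler('z',37.4,degrees=True).apply((np.array(s['position'])*1e3-[463.3,341.6,0])),1))
R=np.array(s['tool_rot']);print(np.round(R.T@[0,0,1],3))
E
```

```text
t 9.48 w [0.441  0.3597 0.0163] g [-224.3  102.3   16.3] q [ 44.5  42.4  91.8 -54.7  53.9  28.6] F [-1.6 -0.3  7.6] grip 0.0588 86.3
[-28.7   0.8  16.3]
[-0.666 -0.    -0.746]
```

>>> move_arm(jaw=[5, 5, 5, 5, 5, 5], dp=[[-0.7, 0, -0.75], [-1.3, 0, -1.5], [-1.3, 0, -1.5], [-0.7, 0, -0.75], [0, 0, 0], [0, 0, 0]], turn=[[0, 0, 0], [0, 0, 0], [0, 0, 0], [0, 0, 0], [0, 0, 0], [0, 0, 0]])

```text
time_s: 9.98
position: [0.4406, 0.3593, 0.0749]
tool_rot: [[-0.596, 0.604, 0.529], [0.45, 0.797, -0.403], [-0.665, -0.001, -0.747]]
ft_force: [-0.3, 0.2, -2.9]
grip_width: 0.0592
gripper_force: 86.0
```

```bash
cat >> h.py <<'E'
def top_plane(n='wrist',tool=True):
    im,d=cams.get_image(n);W=wcloud(d) if n=='wrist' else cloud(n,d);ok=d>0
    for a in cams.outline_of(n,'blank')[:1]:
        m=cv2.erode((a['mask']&ok).astype(np.uint8),np.ones((5,5)))>0;P=W[m]
        N=np.cross(np.gradient(W,axis=1),np.gradient(W,axis=0));N/=np.linalg.norm(N,axis=-1,keepdims=True)+1e-12
        k=abs(N[m][:,2])>.8;T=P[k]
        if len(T)<50: print('few',len(T));return im
        c=np.median(T,0);A=np.c_[T[:,:2]-c[:2],np.ones(len(T))];x=np.zeros(3)
        w=np.ones(len(T),bool)
        for _ in range(4):
            x=np.linalg.lstsq(A[w],T[w,2],rcond=None)[0];w=abs(A@x-T[:,2])<.004
        g=Rg().T@np.r_[x[:2],0]
        r=rect(T[w]);print(n,'p',round(a['p'],2),len(T),'z',round(x[2]*1e3,1),'slope gx,gy deg',np.degrees(g[:2]).round(1),r,'gauge c',w2g(np.r_[r[0]/1e3,0]).round(1))
    return im
E
python3 - <<'E'
from h import *
s=st();im=top_plane();top_plane('scene');top_plane('top')
plan(g2w([-190,0.8,62]),tilt(42,-38.4+.3))
E
```

```text
t 9.98 w [0.4406 0.3593 0.0749] g [-224.4  101.9   74.9] q [ 44.4  36.9  89.9 -50.6  58.4  21.4] F [-0.3  0.2 -2.9] grip 0.0592 86.0
wrist p 0.56 4434 z 99.6 slope gx,gy deg [2.4 0.2] (array([457.5, 346.2]), 55.4, 106.9, 52.3) gauge c [-203.   102.1    0. ]
scene p 0.97 599 z 100.8 slope gx,gy deg [-0.3 -0.4] (array([470.8, 339.4]), 51.6, 94.1, 53.3) gauge c [-188.4  105.     0. ]
rows 3 turn [ 0.0026 -0.0018  0.0048]
[-0.53, -3.38, 1.01]
[-0.54, -3.38, 1.02]
[-0.56, -3.37, 1.03]
```

```bash
python3 - <<'E'
from h import *
plan(g2w([-190,0,56]),tilt(42),4)
E
```

```text
rows 4 turn [ 0.0028 -0.0013  0.0046]
[-0.29, -2.56, 0.87]
[-0.31, -2.55, 0.88]
[-0.32, -2.55, 0.89]
[-0.33, -2.55, 0.89]
```

>>> move_arm(jaw=[5, 5, 5, 5, 5, 5, 5, 5], dp=[[-0.2, -1.7, 0.6], [-0.2, -1.7, 0.6], [-0.2, -1.7, 0.6], [-0.2, -1.7, 0.6], [-0.2, -1.7, 0.6], [-0.25, -1.7, 0.55], [0, 0, 0], [0, 0, 0]], turn=[[0.002, -0.001, 0.003], [0.002, -0.001, 0.003], [0.002, -0.001, 0.003], [0.002, -0.001, 0.003], [0.002, -0.001, 0.003], [0.001, 0, 0.003], [0, 0, 0], [0, 0, 0]])

```text
time_s: 10.95
position: [0.4045, 0.258, 0.0565]
tool_rot: [[-0.582, 0.621, 0.525], [0.462, 0.784, -0.415], [-0.669, 0.001, -0.743]]
ft_force: [1.0, 0.5, -1.8]
grip_width: 0.0587
gripper_force: 86.4
```

```bash
python3 - <<'E'
from h import *
s=st();im=top_plane();i2=top_plane('scene');i3=top_plane('top')
cv2.imwrite('pics/c1.png',np.hstack([cv2.resize(i2[120:300,200:360],None,fx=2.4,fy=2.4),cv2.resize(i3[120:300,220:380],None,fx=2.4,fy=2.4)])[:,:,::-1])
Y=np.degrees(np.arctan2(*np.array(s['tool_rot'])[[1,0],1]))-90;print('yaw',Y)
plan(g2w([-76,0,49]),tilt(42),6)
E
```

```text
t 10.95 w [0.4045 0.258  0.0565] g [-189.7    0.    56.5] q [ 38.5  32.7 107.1 -60.8  48.3  32.6] F [ 1.   0.5 -1.8] grip 0.0587 86.4
wrist p 0.86 4466 z 81.9 slope gx,gy deg [2.8 0.9] (array([422.1, 243.1]), 57.0, 110.9, 50.0) gauge c [-166.7   -0.7    0. ]
scene p 0.68 517 z 84.1 slope gx,gy deg [0.2 0.1] (array([435.4, 239. ]), 52.9, 87.5, 51.7) gauge c [-153.8    4.3    0. ]
yaw -38.390935413516594
rows 6 turn [ 0.0004  0.     -0.0001]
[-1.33, -0.02, 1.37]
[-1.33, -0.02, 1.37]
[-1.33, -0.02, 1.37]
[-1.33, -0.02, 1.37]
[-1.33, -0.02, 1.37]
[-1.33, -0.02, 1.37]
```

View pics/c1.png

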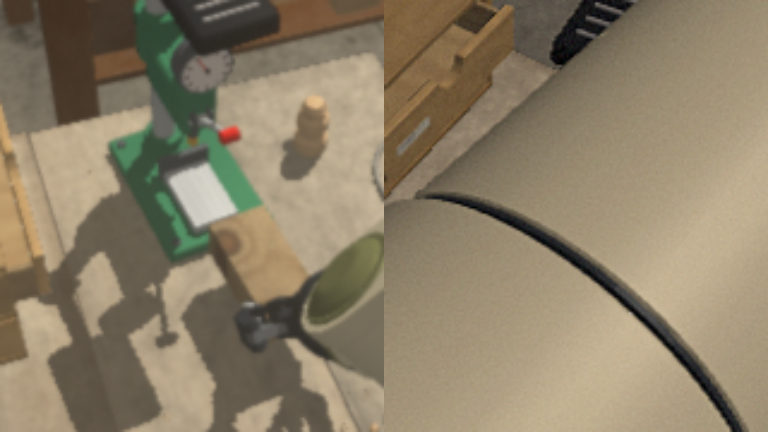

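The crop shows the lever up, and the blank level and in line with the table. Inserting it now.

>>> move_arm(jaw=[5, 5, 5, 5, 5, 5, 5, 5, 5, 5], dp=[[-0.94, 0, 1.19], [-0.94, 0, 1.19], [-0.94, 0, 1.19], [-1.11, 0, 1], [-1.11, 0, 1], [-1.11, 0, 1], [-1.11, 0, 1], [-0.67, 0, 0.6], [0, 0, 0], [0, 0, 0]], turn=[[0, 0, 0], [0, 0, 0], [0, 0, 0], [0, 0, 0], [0, 0, 0], [0, 0, 0], [0, 0, 0], [0, 0, 0], [0, 0, 0], [0, 0, 0]])

```text
time_s: 12.08
position: [0.4935, 0.1878, 0.0489]
tool_rot: [[-0.582, 0.621, 0.525], [0.462, 0.784, -0.415], [-0.669, 0.001, -0.743]]
ft_force: [-1.3, -0.1, -1.2]
grip_width: 0.0588
gripper_force: 86.4
```

```bash
python3 - <<'E'
from h import *
s=st();im=top_plane();i2=top_plane('scene')
cv2.imwrite('pics/c2.png',np.hstack([cv2.resize(i2[120:280,210:370],None,fx=2.5,fy=2.5),cv2.resize(im,None,fx=400/420,fy=400/420)[:,60:460]])[:,:,::-1])
E
```

```text
t 12.08 w [0.4935 0.1878 0.0489] g [-76.4   0.3  48.9] q [ 24.7  34.1 105.7 -67.4  40.2  27.2] F [-1.3 -0.1 -1.2] grip 0.0588 86.4
wrist p 0.87 4538 z 75.3 slope gx,gy deg [ 1.2 -0.1] (array([509.9, 175.2]), 55.9, 107.0, 52.0) gauge c [-55.7   0.6   0. ]
scene p 0.91 364 z 76.2 slope gx,gy deg [-0.1  0.1] (array([526.9, 165.2]), 49.8, 83.3, 51.8) gauge c [-36.2   3.3   0. ]
```

View pics/c2.png

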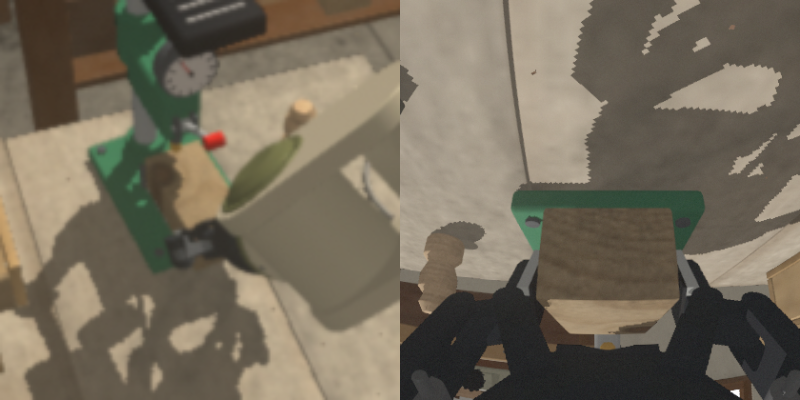

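The left crop shows the blank entering under the feeler with the lever up. The right one shows the blank centred over the base. I'll measure the sideways centring in the wrist frame before setting it down.

```bash
cat >> h.py <<'E'
def centring():
    im,d=cams.get_image('wrist');W=wcloud(d);G=w2g(W);I=im.astype(int);ok=d>0
    g=(I[...,1]>I[...,0]*1.4)&(I[...,1]>1.1*I[...,2])&ok&(abs(G[...,2]-16)<6)&(abs(G[...,1])<75)&(G[...,0]<-20)
    P=G[g];print('base y',np.percentile(P[:,1],[.5,99.5]).round(1),'x front',np.percentile(P[:,0],1).round(1),len(P))
    a=cams.outline_of('wrist','blank')[0]['mask']&ok
    for zz in((35,42),(42,50),(50,58),(58,66)):
        F=G[a&(G[...,2]>zz[0])&(G[...,2]<zz[1])]
        if len(F)>30:print('blank',zz,np.percentile(F[:,1],[1,99]).round(1),'x',np.median(F[:,0]).round(1))
    F=G[a&(G[...,2]<66)];A=np.c_[F[:,1],F[:,2],np.ones(len(F))];w=np.ones(len(F),bool)
    for _ in range(4):
        x=np.linalg.lstsq(A[w],F[w,0],rcond=None)[0];w=abs(A@x-F[:,0])<3
    print('front face yaw deg',np.degrees(x[0]).round(2),'tilt',np.degrees(x[1]).round(2),'x at y0,z50',(x[1]*50+x[2]).round(1))
    return im
E
python3 -c "
from h import *
centring()"
```

```text
base y [-57.5  58.6] x front -74.0 2113
blank (35, 42) [-28.6  29.4] x -107.4
blank (42, 50) [-28.5  29.4] x -107.5
blank (50, 58) [-28.7  29.4] x -107.5
blank (58, 66) [-28.4  29.3] x -107.5
front face yaw deg 0.11 tilt -0.53 x at y0,z50 -107.5
```

>>> move_arm(jaw=[5, 5, 5, 5, 5, 5, 5, 5], dp=[[-0.3, 0, 0.27], [-0.3, 0, 0.27], [0, 0, 0], [0.1, 0, 0.11], [0.1, 0, 0.11], [0.1, 0, 0.11], [0, 0, 0], [0, 0, 0]], turn=[[0, 0, 0], [0, 0, 0], [0, 0, 0], [0, 0, 0], [0, 0, 0], [0, 0, 0], [0, 0, 0], [0, 0, 0]])

```text
time_s: 13.05
position: [0.4999, 0.1828, 0.0444]
tool_rot: [[-0.582, 0.621, 0.525], [0.462, 0.784, -0.414], [-0.669, 0.001, -0.743]]
ft_force: [0.2, -0.4, -1.2]
grip_width: 0.0589
gripper_force: 86.7
```

```bash
python3 -c "
from h import *
s=st();print(Rg().T@s['ft_force']);centring()"
```

```text
t 13.05 w [0.4999 0.1828 0.0444] g [-68.3   0.4  44.4] q [ 23.8  34.7 105.6 -68.4  39.5  27.5] F [ 0.2 -0.4 -1.2] grip 0.0589 86.7
[ 0.43780614 -0.22192503 -1.18794644]
base y [-57.7  58.3] x front -74.0 2750
blank (35, 42) [-28.7  29.2] x -98.8
blank (42, 50) [-28.4  29.4] x -98.9
blank (50, 58) [-28.6  29.2] x -98.9
blank (58, 66) [-28.4  29.1] x -99.0
front face yaw deg 0.22 tilt -0.43 x at y0,z50 -98.9
```

>>> move_arm(jaw=[5, 5, 5, 5, 5], dp=[[-0.07, 0, 0.07], [-0.07, 0, 0.07], [-0.07, 0, 0.07], [0, 0, 0], [0, 0, 0]], turn=[[0, 0, 0], [0, 0, 0], [0, 0, 0], [0, 0, 0], [0, 0, 0]])

```text
time_s: 13.57
position: [0.502, 0.1812, 0.0443]
tool_rot: [[-0.582, 0.62, 0.525], [0.462, 0.784, -0.414], [-0.669, 0.002, -0.744]]
ft_force: [-3.4, 2.9, 0.3]
grip_width: 0.0589
gripper_force: 86.7
```

```bash
python3 -c "
from h import *
s=st();print(Rg().T@s['ft_force'])"
```

```text
t 13.57 w [0.502  0.1812 0.0443] g [-65.6   0.4  44.3] q [ 23.5  34.7 105.5 -68.5  39.3  27.3] F [-3.4  2.9  0.3] grip 0.0589 86.7
[-4.48864987  0.15594295  0.30687142]
```

>>> move_arm(jaw=[5, 5, 5, 5, 5], dp=[[0.05, 0, 0.06], [0.05, 0, 0.06], [-0.02, 0, 0.02], [0, 0, 0], [0, 0, 0]], turn=[[0, 0, 0], [0, 0, 0], [0, 0, 0], [0, 0, 0], [0, 0, 0]])

```text
time_s: 13.98
position: [0.502, 0.1812, 0.0442]
tool_rot: [[-0.581, 0.62, 0.527], [0.461, 0.784, -0.414], [-0.67, 0.002, -0.742]]
ft_force: [-14.0, 8.1, 16.1]
grip_width: 0.0594
gripper_force: 89.4
```

```bash
python3 -c "
from h import *
s=st();print(Rg().T@s['ft_force'])"
```

```text
t 13.98 w [0.502  0.1812 0.0442] g [-65.6   0.4  44.2] q [ 23.6  34.8 105.6 -68.8  39.3  27.7] F [-14.    8.1  16.1] grip 0.0594 89.4
[-16.00719172  -2.33482867  16.09293694]
```

>>> move_arm(jaw=[6.3, 6.8, 7.5, 8.4, 8.4, 8.4, 8.4, 8.4, 8.4, 8.4, 8.4], dp=[[-0.02, 0, -0.02], [0, 0, 0], [0, 0, 0], [0, 0, 0], [0, 0, 0], [0, 0, -1], [0, 0, -2.5], [0, 0, -3], [0, 0, -3], [0, 0, 0], [0, 0, 0]], turn=[[0, 0, 0], [0, 0, 0], [0, 0, 0], [0, 0, 0], [0, 0, 0], [0, 0, 0], [0, 0, 0], [0, 0, 0], [0, 0, 0], [0, 0, 0], [0, 0, 0]])

```text
time_s: 14.9
position: [0.4527, 0.2208, 0.1145]
tool_rot: [[-0.581, 0.62, 0.527], [0.462, 0.785, -0.413], [-0.67, 0.003, -0.743]]
ft_force: [1.5, 0.4, -0.7]
grip_width: 0.084
gripper_force: 0.0
```

```bash
python3 -c "
from h import *
s=st();print(Rg().T@s['ft_force']);im=centring();i2=top_plane('scene');top_plane()
cv2.imwrite('pics/c3.png',np.hstack([cv2.resize(i2[120:280,210:370],None,fx=2.5,fy=2.5),cv2.resize(im,None,fx=400/420,fy=400/420)[:,60:460]])[:,:,::-1])"
```

```text
t 14.9 w [0.4527 0.2208 0.1145] g [-128.9    0.8  114.5] q [ 31.   26.4 103.9 -56.7  48.5  18.2] F [ 1.5  0.4 -0.7] grip 0.084 0.0
[ 0.94646587  1.21141344 -0.70412347]
base y [-58.4  57.4] x front -73.3 1481
blank (35, 42) [-29.2  28.8] x -95.8
blank (42, 50) [-28.9  29. ] x -95.8
blank (50, 58) [-28.9  28.9] x -95.8
blank (58, 66) [-28.9  28.7] x -95.8
front face yaw deg 0.19 tilt 0.01 x at y0,z50 -95.8
scene p 0.87 451 z 71.4 slope gx,gy deg [ 0.  -0.1] (array([528. , 164.4]), 50.9, 96.0, 52.3) gauge c [-34.8   3.4   0. ]
wrist p 0.59 3523 z 71.5 slope gx,gy deg [0.1 0.1] (array([520.6, 166. ]), 54.8, 111.9, 51.3) gauge c [-41.6   0.    0. ]
```

View pics/c3.png

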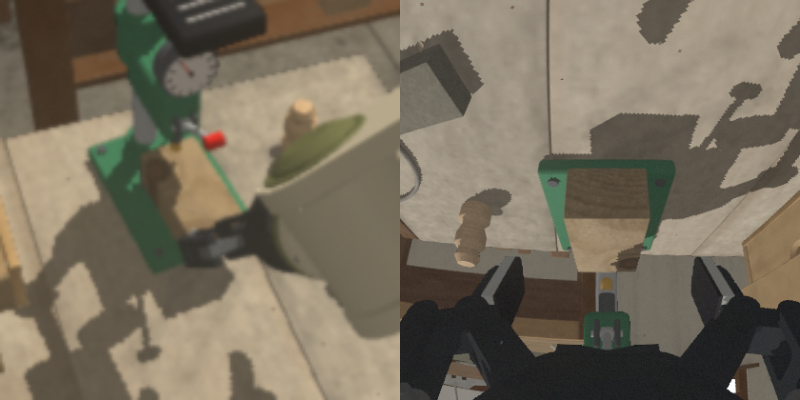

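>>> move_arm(jaw=[6, 5, 4, 4, 4, 4, 4, 4, 4], dp=[[1.1, -0.02, 1.36], [1.1, -0.02, 1.36], [1.1, -0.02, 1.36], [1.1, -0.02, 1.36], [0, 0, 0], [-0.37, 0, 0.33], [-0.3, 0, 0.27], [0, 0, 0], [0, 0, 0]], turn=[[0, 0, 0], [0, 0, 0], [0, 0, 0], [0, 0, 0], [0, 0, 0], [0, 0, 0], [0, 0, 0], [0, 0, 0], [0, 0, 0]])

```text
time_s: 15.95
position: [0.4627, 0.2115, 0.0447]
tool_rot: [[-0.581, 0.621, 0.526], [0.463, 0.784, -0.414], [-0.67, 0.003, -0.743]]
ft_force: [-0.1, 0.0, 0.1]
grip_width: 0.0401
gripper_force: 0.0
```

```bash
python3 -c "
from h import *
s=st();print(Rg().T@s['ft_force'],Rg().T@s['wrist_torque'])"
```

```text
t 15.95 w [0.4627 0.2115 0.0447] g [-115.3   -0.2   44.7] q [ 29.3  34.2 107.1 -66.9  42.3  31.1] F [-0.1  0.   0.1] grip 0.0401 0.0
[-0.07064765 -0.00275762  0.07202188] [ 0.01774671  0.27099081 -0.02141957]
```

>>> move_arm(jaw=[4, 4, 4, 4, 4, 4], dp=[[-0.22, 0, 0.2], [-0.22, 0, 0.2], [-0.15, 0, 0.13], [-0.15, 0, 0.13], [0, 0, 0], [0, 0, 0]], turn=[[0, 0, 0], [0, 0, 0], [0, 0, 0], [0, 0, 0], [0, 0, 0], [0, 0, 0]])

```text
time_s: 16.45
position: [0.47, 0.2054, 0.0439]
tool_rot: [[-0.582, 0.621, 0.525], [0.462, 0.784, -0.415], [-0.669, 0.001, -0.743]]
ft_force: [0.5, 0.5, 0.1]
grip_width: 0.0399
gripper_force: 0.0
```

```bash
python3 -c "
from h import *
s=st();print(Rg().T@s['ft_force'])"
```

```text
t 16.45 w [0.47   0.2054 0.0439] g [-105.8   -0.5   43.9] q [ 28.1  34.4 106.9 -67.3  41.6  30.5] F [0.5 0.5 0.1] grip 0.0399 0.0
[0.05665153 0.68585039 0.06200824]
```

>>> move_arm(jaw=[4, 4, 4, 4, 4, 4], dp=[[-0.12, 0.01, 0.1], [-0.12, 0.01, 0.1], [-0.12, 0.01, 0.1], [-0.08, 0.01, 0.07], [0, 0, 0], [0, 0, 0]], turn=[[0, 0, 0], [0, 0, 0], [0, 0, 0], [0, 0, 0], [0, 0, 0], [0, 0, 0]])

```text
time_s: 16.95
position: [0.4743, 0.2025, 0.044]
tool_rot: [[-0.583, 0.62, 0.525], [0.462, 0.784, -0.414], [-0.669, 0.002, -0.744]]
ft_force: [-4.5, 3.2, 2.1]
grip_width: 0.0402
gripper_force: 2.7
```

```bash
python3 -c "
from h import *
s=st();print(Rg().T@s['ft_force'])"
```

```text
t 16.95 w [0.4743 0.2025 0.044 ] g [-1.006e+02 -1.000e-01  4.400e+01] q [ 27.5  34.4 106.7 -67.4  41.3  30. ] F [-4.5  3.2  2.1] grip 0.0402 2.7
[-5.56032    -0.30374469  2.13984343]
```

>>> move_arm(jaw=[4, 4, 4, 4, 4, 5, 5, 5, 5, 5, 5, 5], dp=[[-0.06, 0, 0.06], [-0.04, 0, 0.04], [0, 0, 0], [1.1, 0, -1], [1.1, 0, -1], [-2.46, 0, -2.17], [-2.46, 0, -2.17], [-2.46, 0, -2.17], [-2.46, 0, -2.17], [-2.46, 0, -2.17], [0, 0, 0], [0, 0, 0]], turn=[[0, 0, 0], [0, 0, 0], [0, 0, 0], [0, 0, 0], [0, 0, 0], [0, 0, 0], [0, 0, 0], [0, 0, 0], [0, 0, 0], [0, 0, 0], [0, 0, 0], [0, 0, 0]], force=30)

```text
time_s: 17.95
position: [0.4675, 0.208, 0.2086]
tool_rot: [[-0.58, 0.621, 0.527], [0.464, 0.784, -0.413], [-0.67, 0.005, -0.742]]
ft_force: [0.0, -0.1, -0.9]
grip_width: 0.0497
gripper_force: 0.0
```

```bash
python3 -c "
from h import *
s=st()
im=centring();W=wcloud(cams.get_image('wrist')[1]);I=im.astype(int)
red=(I[...,0]>90)&(I[...,0]>2.2*I[...,1])&(I[...,0]>2.2*I[...,2])&(abs(w2g(W)+[82,0,-170]).max(-1)<40)
G=w2g(W[red]);print(red.sum(),np.percentile(G,[5,50,95],axis=0).round(1) if red.any() else '')
plan(g2w([-71,0,163]),tilt(42),3)"
```

```text
t 17.95 w [0.4675 0.208  0.2086] g [-109.3   -0.   208.6] q [ 28.6  18.1  96.8 -47.6  56.4   1.4] F [ 0.  -0.1 -0.9] grip 0.0497 0.0
base y [-59.4  57.4] x front -73.3 1299
blank (35, 42) [-29.7  28.4] x -96.6
blank (42, 50) [-29.7  28.3] x -96.6
blank (50, 58) [-29.6  28.1] x -96.6
blank (58, 66) [-29.4  28.6] x -96.6
front face yaw deg 0.12 tilt -0.01 x at y0,z50 -96.6
500 [[-8.820e+01 -7.900e+00  1.692e+02]
 [-8.670e+01 -1.000e-01  1.756e+02]
 [-8.440e+01  7.100e+00  1.799e+02]]
rows 3 turn [-0.0002 -0.0004  0.0004]
[-0.01, 0.03, 1.92]
[-0.01, 0.03, 1.92]
[-0.01, 0.03, 1.92]
```

>>> move_arm(jaw=[5, 5, 5, 5, 0.5, 0.5, 0.5, 0.5, 0.5, 0.5], dp=[[0, 0.02, 1.9], [0, 0.02, 1.9], [0, 0.02, 1.9], [0, 0, 0], [0, 0, 0], [0, 0, 0], [0, 0, 0], [0, 0, 0], [0, 0, 0], [0, 0, 0]], turn=[[0, 0, 0], [0, 0, 0], [0, 0, 0], [0, 0, 0], [0, 0, 0], [0, 0, 0], [0, 0, 0], [0, 0, 0], [0, 0, 0], [0, 0, 0]], force=30)

```text
time_s: 18.93
position: [0.4971, 0.1852, 0.165]
tool_rot: [[-0.582, 0.62, 0.526], [0.462, 0.784, -0.414], [-0.669, 0.002, -0.743]]
ft_force: [-4.3, 2.6, 2.0]
grip_width: 0.017
gripper_force: 31.1
```

```bash
python3 - <<'E'
from h import *
s=st();R=Rg().T@np.array(s['tool_rot'])
f=lambda a:70*np.array([-np.cos(a),0,np.sin(a)])
A=np.radians(np.linspace(30,-31,11))
for i in range(10): print((R.T@(f(A[i+1])-f(A[i]))/10).round(2).tolist())
E
```

```text
t 18.93 w [0.4971 0.1852 0.165 ] g [-72.    0.5 165. ] q [ 24.3  22.3  99.1 -51.4  49.4   4.3] F [-4.3  2.6  2. ] grip 0.017 31.1
[0.7, -0.0, 0.27]
[0.66, -0.0, 0.34]
[0.62, -0.0, 0.41]
[0.58, -0.0, 0.47]
[0.52, -0.0, 0.53]
[0.46, -0.0, 0.58]
[0.4, -0.0, 0.63]
[0.33, -0.0, 0.67]
[0.26, -0.0, 0.7]
[0.18, -0.0, 0.72]
```

>>> move_arm(jaw=[0.5, 0.5, 0.5, 0.5, 0.5, 0.5, 0.5, 0.5, 0.5, 0.5, 0.5, 0.5], dp=[[0.7, 0, 0.27], [0.66, 0, 0.34], [0.62, 0, 0.41], [0.58, 0, 0.47], [0.52, 0, 0.53], [0.46, 0, 0.58], [0.4, 0, 0.63], [0.33, 0, 0.67], [0.26, 0, 0.7], [0.18, 0, 0.72], [0, 0, 0], [0, 0, 0]], turn=[[0, 0, 0], [0, 0, 0], [0, 0, 0], [0, 0, 0], [0, 0, 0], [0, 0, 0], [0, 0, 0], [0, 0, 0], [0, 0, 0], [0, 0, 0], [0, 0, 0], [0, 0, 0]])

```text
time_s: 19.93
position: [0.4974, 0.185, 0.0931]
tool_rot: [[-0.583, 0.62, 0.525], [0.462, 0.784, -0.414], [-0.668, 0.001, -0.744]]
ft_force: [-4.2, 3.7, -0.9]
grip_width: 0.0172
gripper_force: 36.2
```

```bash
python3 -c "
from h import *
s=st();print(Rg().T@s['ft_force'])"
```

```text
t 19.93 w [0.4974 0.185  0.0931] g [-71.6   0.5  93.1] q [ 24.2  29.3 103.5 -60.4  42.9  17.3] F [-4.2  3.7 -0.9] grip 0.0172 36.2
[-5.65196751  0.2955098  -0.87260184]
```

>>> move_arm(jaw=[0.5, 0.5, 0.5, 0.5, 0.5], dp=[[0.07, 0, 0.28], [0.07, 0, 0.28], [0.05, 0, 0.15], [0, 0, 0], [0, 0, 0]], turn=[[0, 0, 0], [0, 0, 0], [0, 0, 0], [0, 0, 0], [0, 0, 0]])

```text
time_s: 20.35
position: [0.4999, 0.1831, 0.088]
tool_rot: [[-0.582, 0.62, 0.526], [0.462, 0.785, -0.414], [-0.67, 0.002, -0.743]]
ft_force: [-11.9, 6.7, 9.8]
grip_width: 0.0172
gripper_force: 38.3
```

```bash
python3 -c "
from h import *
s=st();print(Rg().T@s['ft_force'])"
```

```text
t 20.35 w [0.4999 0.1831 0.088 ] g [-68.5   0.6  88. ] q [ 23.9  29.9 103.7 -61.5  42.3  18.3] F [-11.9   6.7   9.8] grip 0.0172 38.3
[-13.48497657  -2.10869924   9.76215912]
```

>>> move_arm(jaw=[0.5, 0.5, 5, 5, 5, 5, 5, 5, 5], dp=[[0.04, 0, 0.12], [0, 0, 0], [0, 0, 0], [0, 0, 0], [0, 0, -2], [0, 0, -3], [0, 0, -3], [0, 0, 0], [0, 0, 0]], turn=[[0, 0, 0], [0, 0, 0], [0, 0, 0], [0, 0, 0], [0, 0, 0], [0, 0, 0], [0, 0, 0], [0, 0, 0], [0, 0, 0]])

```text
time_s: 21.1
position: [0.4591, 0.216, 0.1463]
tool_rot: [[-0.581, 0.62, 0.528], [0.462, 0.785, -0.413], [-0.67, 0.004, -0.742]]
ft_force: [0.3, 0.1, -0.4]
grip_width: 0.0498
gripper_force: 0.0
```

```bash
python3 -c "
from h import *
s=st()
im=centring();W=wcloud(cams.get_image('wrist')[1]);I=im.astype(int)
red=(I[...,0]>90)&(I[...,0]>2.2*I[...,1])&(I[...,0]>2.2*I[...,2])&(abs(w2g(W)+[82,0,-110]).max(-1)<40)
G=w2g(W[red]);print(red.sum(),np.percentile(G,[2,50,98],axis=0).round(1) if red.any() else '')
i2,d=cams.get_image('scene')
cv2.imwrite('pics/c4.png',np.hstack([cv2.resize(i2[120:280,210:370],None,fx=2.5,fy=2.5),cv2.resize(im,None,fx=400/420,fy=400/420)[:,60:460]])[:,:,::-1])"
```

```text
t 21.1 w [0.4591 0.216  0.1463] g [-120.9    1.1  146.3] q [ 30.   23.4 101.7 -53.2  50.9  12. ] F [ 0.3  0.1 -0.4] grip 0.0498 0.0
base y [-58.6  57.7] x front -72.9 1483
blank (35, 42) [-29.4  28.3] x -95.7
blank (42, 50) [-29.3  29.2] x -95.7
blank (50, 58) [-29.2  28.8] x -95.8
blank (58, 66) [-29.   28.5] x -95.7
front face yaw deg 0.18 tilt -0.06 x at y0,z50 -95.7
489 [[-88.2  -8.8  98.3]
 [-86.3  -0.4 106.3]
 [-82.5   7.3 111. ]]
```

View pics/c4.png

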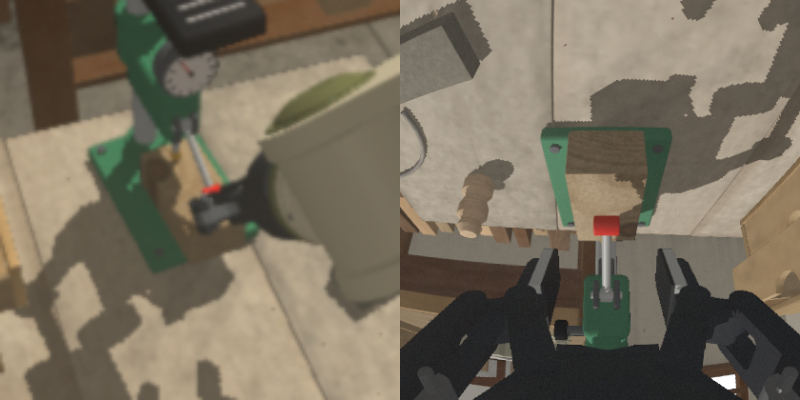

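The crops show the knob low over the blank, with its centre about 105 mm high, which is fully down. The blank is square and centred, and the finial is standing. I'll back off and hand in.

>>> move_arm(jaw=[5, 5, 5, 5, 5], dp=[[0, 0, -2], [0, 0, -3], [0, 0, -3], [0, 0, 0], [0, 0, 0]], turn=[[0, 0, 0], [0, 0, 0], [0, 0, 0], [0, 0, 0], [0, 0, 0]])

```text
time_s: 21.72
position: [0.4172, 0.2487, 0.2049]
tool_rot: [[-0.582, 0.62, 0.526], [0.462, 0.784, -0.414], [-0.669, 0.002, -0.743]]
ft_force: [-0.0, 0.6, 0.1]
grip_width: 0.0496
gripper_force: 0.0
```

```bash
python3 -c "
from h import *
from rig import ticket
st();print(ticket.close_job())"
```

```text
t 21.72 w [0.4172 0.2487 0.2049] g [-174.1    0.6  204.9] q [ 36.6  18.   97.6 -47.4  61.3   7.6] F [-0.   0.6  0.1] grip 0.0496 0.0
the job is handed in; nothing more can be done
None
```

The job is handed in at 21.7 s with no verdict returned: I raised the lever to its stop, laid the blank flat, centred and square against the fence, then lowered the lever to its stop, and touched neither the finial nor the pen.

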